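Show the engraved plate to the inspection camera

ROBOT

A 6-joint arm with a two-finger parallel gripper is mounted at the origin on the work surface. World frame = base frame: x ahead of the robot, y to its left, z up, the work surface at z = 0. Lengths are in m, angles in rad, forces in N, time in s.
With the tool pointing down it reaches from about 0.4 to 0.825 m from the base axis. Payload 7 kg.
Tool frame: the origin (TCP) lies midway between the tips of the shut fingers; the grasp point (between the pads) lies 19 mm behind it; z points along the fingers, y is the line along which they close (so a half turn about z gives the same grasp; the last joint's range is limited). The gripper opens to 88 mm and grips with 3 to 60 N. Pads are 19 mm wide; open, the fingers measure 130 mm over their backs; the gripper's body (78 mm by 193 mm) begins 47 mm behind the grasp point.
Start: joints at [-0.936, 0.359, 0.012, 0, -1.224, -0.288], TCP at [0.229, -0.635, 0.227] pointing down, gripper open.
Joint ranges: [-3.07, 3.07], [-1.43, 2.12], [-1.02, 1.25], [-3.03, 1.67], [-3.05, -0], [-3.03, 3.03]. Speed limits (rad/s): [2.39, 2.39, 3.01, 3.14, 3.14, 3.14].

INTERFACE

Orientations are given as [roll, pitch, yaw] about the fixed x, y, z axes, in that order (R = Rz(yaw) Ry(pitch) Rx(roll)).
In Python, from station import monitor, viewer, arm gives the robot as it stands.
- The arm moves only by the tool move_arm, never from a script. Its argument "deltas" is a list that holds one entry, the list of rows, each a list of 7 numbers: the turn, a rotation vector about the tool's x, y, z in degrees, then the shift along the tool's x, y, z in m, then the finger opening in m, from 0 to 0.0876. A call has 1 to 12 rows; each row is the pose to reach, as a shift and turn from the pose commanded when the call began, along the tool's axes at that moment; what a row does not reach only later rows make up. A row lasts 1/12 s, in which the tool goes at most 41.7 mm and 7.16 degrees, less where a joint would pass 70% of its speed; a pose out of reach is approached as far as the arm can. A call with a gripper value outside its range is refused whole. The fingers move at their own pace and stop on an object; "force" is the grip in N (left out, the last holds). Time passes only in rows, so rows that repeat a pose let the fingers close. It gives the time, the measured TCP pose, the force and the opening at its end, in the units of the state.
- monitor.get_state(): the state, without advancing time (a new reading comes with each control period).
- viewer.grab_frame(name): name is "side" or "top"; returns a dict with "frame" (420x560x3 uint8, blue, green, red), "vfov" (degrees; the focal length in pixels is half the picture's height over the tangent of half this angle, whatever the lens; pixels are square), "cx", "cy" (the principal point, pixels), "D" ([k1, k2, p1, p2, k3] as OpenCV has them; the pictures are not rectified), "xyz" and "orientation" of the camera in the world. Camera axes: x right, y down, z forward; pixel columns grow to the right and rows downward; lengths in m; the calibration is good to about 2 mm. A picture is of the moment at which its call begins. There is no depth.
- arm.job_done(): hands the job in, once; it reports no verdict.
The state is a dict: "t": time; "q": joint angles; "qd": joint speeds; "joint_efforts": joint torques, N m; "eef_pos": TCP position; "ee_rot": TCP orientation; "force": force on the tool from outside, world axes, zero at the start; "moment": the same for the moment, N m; "width": finger opening in m.
Only numpy, scipy, OpenCV 4.12 (cv2) and the standard library are available. Lean on these libraries where they do the work, as an engineer would, in place of code of your own. Each camera call takes 0.05 s, during which the arm holds its last target. There are 200 camera calls.

TASK

The finished aluminium plate stands on edge in the engraver's fixture, under a loose steel hold-down bar. Lift the bar off and lay it centred across the two narrow posts of the raised rest, then draw the plate up out of its slot and hold it in the air in front of the inspection camera: engraved side towards the lens, the middle of the engraving on the lens axis 150 mm from the lens, right way up and tilted to lie square to the tilted camera. Finish while still holding it there, still and touching nothing but the gripper; do not move the camera or disturb the other things on the table.

Things in the scene. Friction and masses are not known exactly. Their poses are not given: they have to be found in the camera images.
- fixture: Fixed chipboard pallet, foot 100 (x) x 170 (y) x 18 mm; origin under its centre, on the table. Slot 10.5 mm wide along y between cheeks 18 thick, 96 long, tops at z 50; slot floor z 18. Posts (34 x 22 mm) at y +-60, tops z 140, with 4 mm lips 8 mm high, 26 mm apart, front and back of the bar. Two brass screw heads on the foot mark the -x side, to which the engraved side looks.
- plate: Aluminium plate, 8 thick (x) x 90 wide (y) x 120 mm tall (z), 0.23 kg; origin mid lower edge, z up the plate. The -x face bears a dark engraved star, the other is blank. Starts upright in the slot, axes as the fixture's, lower edge at fixture z 18, top at 138; 1 mm play each side, 4 mm to each post. Pinch its faces mid top edge, fingertips at most 38 mm below the edge.
- plate_mark (a point): Middle of the engraving: on the plate's mid plane, 58 mm above its lower edge (62 mm below its top edge). Axes as the plate's.
- bar: Loose square steel bar 20 x 160 (y) x 20 mm, about 0.45 kg; origin at the middle of its underside, long axis y. It starts lying on the two posts over the plate's top edge (underside at fixture z = 140 mm), long axis along the fixture's y.
- bar_mid (a point): Centre of the bar.
- rest: Fixed chipboard rest: foot 100 (x) x 150 (y) x 18 mm carrying two narrow posts, 30 (x) x 22 mm (y), centred at y +-58 mm, flat tops at z 80 mm, no lips, open between them (94 mm) down to the foot. Origin under its centre, on the table, z up. The bar is to lie across both post tops, along y, its centre then at z 90 mm.
- camera: Fixed camera stand: steel foot 120 x 120 x 12 mm, post 18 mm thick, fork 68 mm wide (84 over knobs) holding the head (50 mm black box, 38 mm round lens) on a level tilt axis at z 260 mm. Origin under the foot's centre; the camera looks to the stand's -x side, 7 to 26 degrees below level. The stiff tilt joint is not to be moved.
- camera_lens (a point): Centre of the lens's front face, 40 mm ahead of the tilt axis. Axes as camera_view.
- camera_view (a point): Point on the lens axis 150 mm ahead of the lens front, where plate_mark belongs. Axes turn with the tilted head: +x points back to the lens along its axis, y level, z upward, leaning forward with the tilt. The plate is right when its x axis is opposite to this x (its -x face to the lens) and its z axis along this z.
- screwdriver: Bystander: screwdriver lying along x of its own frame, between fixture and rest; leave alone.
- spanner: Bystander: spanner lying on the table; leave alone.
- dust_brush: Bystander: brush lying on the table; leave alone.
- bit_jar: Bystander: white jar with grey lid, 48 mm diameter, 60 mm high; leave alone.
- blank_plate: Bystander: blank aluminium plate 90 x 60 x 8 mm lying flat; leave alone.
- offcut: Bystander: chipboard offcut 70 x 45 x 18 mm; leave alone.
- sleeve: Bystander: stepped brass sleeve 34 mm diameter, 40 mm high; leave alone.
Mind the look-alikes: they are no part of the job. What is shaped like the plate but blue or purple is not meant.

How it is judged:
By the outcome, as a careful person would: the job done as asked, in the order asked, and still so for the second after the job is handed in, while the arm keeps its last pose, push and grip.
It also fails if it takes over 58 s, if anything falls off the work surface, if the arm or the gripper's body presses on something with over 40 N, if the wrist force passes 120 N, or if a joint passes its speed limit or range.

## Working session

There is one attempt and no reset: what is moved stays moved. The work goes in short steps, Python scripts to look and compute and a tool call to move; the robot and the scene stay as the last step left them, time stands still between calls to the robot, and variables do not carry over. Pictures are saved under pics/ and viewed, on a budget of 10 in all, crops included, one or two more only if the job needs it, and the job is handed in when it is done.

Besides the shell and the picture viewer there is one more tool, called after ">>>" as name([rows], argument=value, ...), one row to a line, values as JSON. move_arm: Moves the arm, as the interface text tells. Its arguments: {"type":"object","properties":{"deltas":{"type":"array","items":{"type":"array","items":{"type":"array","items":{"type":"number"}}}},"force":{"type":"number"}},"required":["deltas"]}

```bash
ls; mkdir -p pics; python3 - <<'E'
from station import monitor, viewer, arm
import cv2
print(monitor.get_state())
for n in("side","top"):
    f=viewer.grab_frame(n); cv2.imwrite(f"pics/{n}0.png",f["frame"]); print({k:v for k,v in f.items() if k!="frame"})
E
```

```text
pics
{'t': 0.0, 'q': array([-9.35925884e-01,  3.59377977e-01,  1.10673589e-02, -3.45122315e-04,
       -1.22409240e+00, -2.88093868e-01]), 'qd': array([ 0.0009192 ,  0.00091496, -0.0023816 ,  0.00035739, -0.00046622,
        0.00248735]), 'joint_efforts': array([ 8.41993005e-04, -5.82717955e+01,  2.93066114e+01,  6.99734107e+00,
        6.89045613e-03, -2.41413736e-04]), 'eef_pos': array([ 0.22921713, -0.63437552,  0.22563305]), 'ee_rot': array([ 3.13995999e+00, -1.45478150e-04, -2.79493349e+00]), 'force': array([ 0.30880888, -0.04120355,  0.73816245]), 'moment': array([0.0104765 , 0.0163261 , 0.03447267]), 'width': 0.08756588194955248}
{'vfov': 43.2372362500083, 'cx': 278.22371411571436, 'cy': 219.51601241077816, 'D': array([-0.02187938,  0.        ,  0.        ,  0.        ,  0.        ]), 'xyz': array([-0.2741454 ,  1.11084072,  1.00913384]), 'orientation': array([-2.12170558,  0.02007261, -2.49043124])}
{'vfov': 52.490141747314894, 'cx': 279.4065420570889, 'cy': 211.28974765543765, 'D': array([0.02669192, 0.        , 0.        , 0.        , 0.        ]), 'xyz': array([0.50112287, 0.00364031, 1.28058984]), 'orientation': array([-3.07688359,  0.02287349, -1.58132978])}
```

View pics/side0.png

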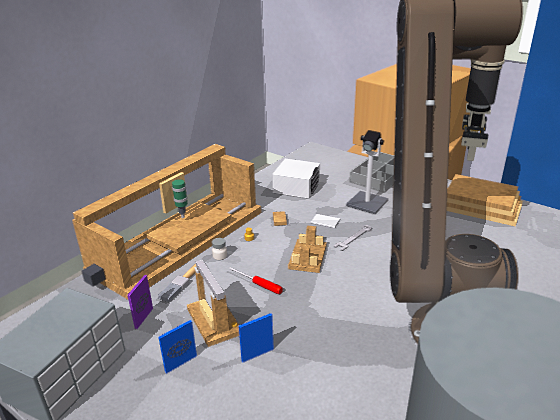

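View pics/top0.png

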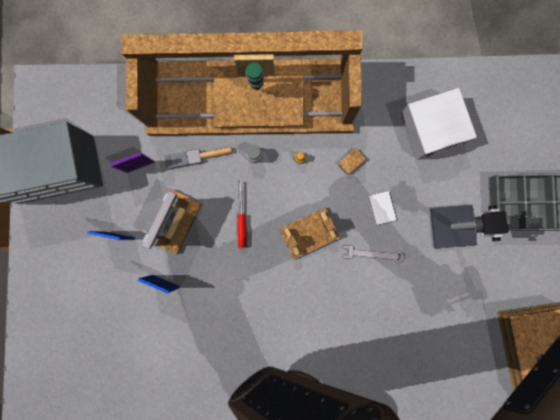

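The side picture shows the fixture with its bar at about (210,290), the rest at (307,250) and the camera stand at (370,170). In the top picture they are at (170,220), (311,233) and (470,225). Things that could be mistaken for the plate (top-view pixels): blue upright plates at (110,236) and (158,285), a purple one at (132,161), and a blank plate lying flat at (383,207). The target plate is the bare aluminium one under the bar in the fixture, and the bar is the grey strip at (158,220). I'll check that choice in a close crop.

```bash
cat > h.py <<'E'
import numpy as np, cv2
from scipy.spatial.transform import Rotation as R
def Rm(o): return R.from_euler('xyz',o).as_matrix()
def cam(f):
    h=f["frame"].shape[0]; F=h/2/np.tan(np.radians(f["vfov"]/2))
    K=np.array([[F,0,f["cx"]],[0,F,f["cy"]],[0,0,1]]); Rc=Rm(f["orientation"])
    return K,np.array(f["D"]),Rc,np.array(f["xyz"])
def proj(f,P):
    K,D,Rc,C=cam(f); P=np.atleast_2d(P)
    return cv2.projectPoints((P-C)@Rc,np.zeros(3),np.zeros(3),K,D)[0][:,0]
def onz(f,uv,z):
    K,D,Rc,C=cam(f); n=cv2.undistortPoints(np.array([uv],float).reshape(-1,1,2),K,D)[:,0]
    d=np.c_[n,np.ones(len(n))]@Rc.T
    return C+d*((z-C[2])/d[:,2])[:,None]
def crop(f,x0,y0,x1,y1,s):
    c=f["frame"][y0:y1,x0:x1]; c=cv2.resize(c,None,fx=s,fy=s,interpolation=cv2.INTER_CUBIC)
    for x in range((x0+9)//10*10,x1,10):
        cv2.line(c,((x-x0)*s,0),((x-x0)*s,4 if x%50 else 14),(0,0,255),1)
        if x%20==0: cv2.putText(c,str(x),((x-x0)*s+1,14),0,.33,(0,0,255))
    for y in range((y0+9)//10*10,y1,10):
        cv2.line(c,(0,(y-y0)*s),(4 if y%50 else 14,(y-y0)*s),(0,0,255),1)
        if y%20==0: cv2.putText(c,str(y),(6,(y-y0)*s+4),0,.33,(0,0,255))
    return c
def grid(f,boxes,W,H,name):
    im=np.zeros((H,W,3),np.uint8)
    for (b,s,(px,py)) in boxes:
        c=crop(f if not isinstance(f,dict) or "frame" in f else f,*b,s); h,w=c.shape[:2]
        h=min(h,H-py); w=min(w,W-px); im[py:py+h,px:px+w]=c[:h,:w]
    cv2.imwrite(name,im)
E
python3 - <<'E'
from h import *; import pickle
from station import viewer
S={n:viewer.grab_frame(n) for n in("side","top")}
pickle.dump(S,open("f0.pkl","wb"))
grid(S["top"],[((135,180,215,260),5,(0,0)),((275,200,345,265),5,(405,0)),((425,195,515,250),4,(0,405)),],800,600,"pics/t1.png")
a=S["side"]
grid(a,[((180,250,250,350),6,(0,0)),((285,220,330,275),6,(425,0)),((350,122,392,150),8,(425,340))],800,600,"pics/s1.png")
E
```

```text
(no output)
```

View pics/t1.png

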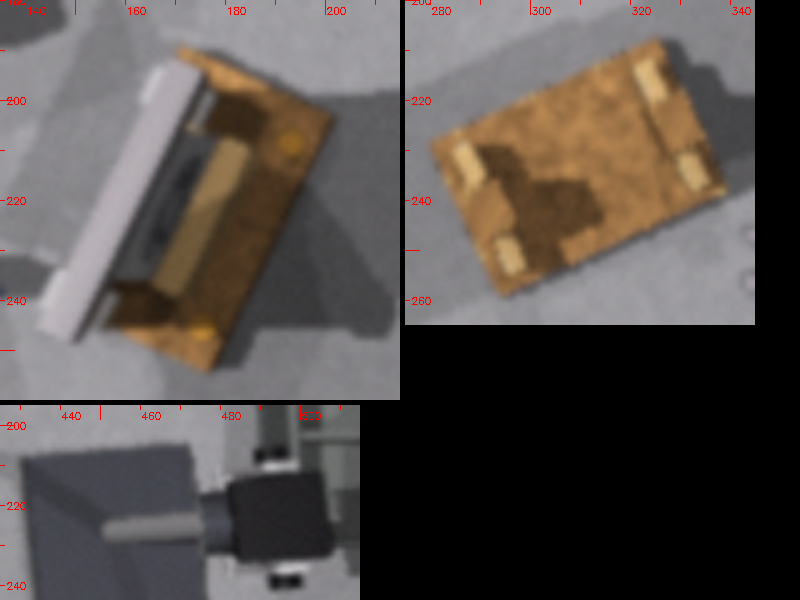

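View pics/s1.png

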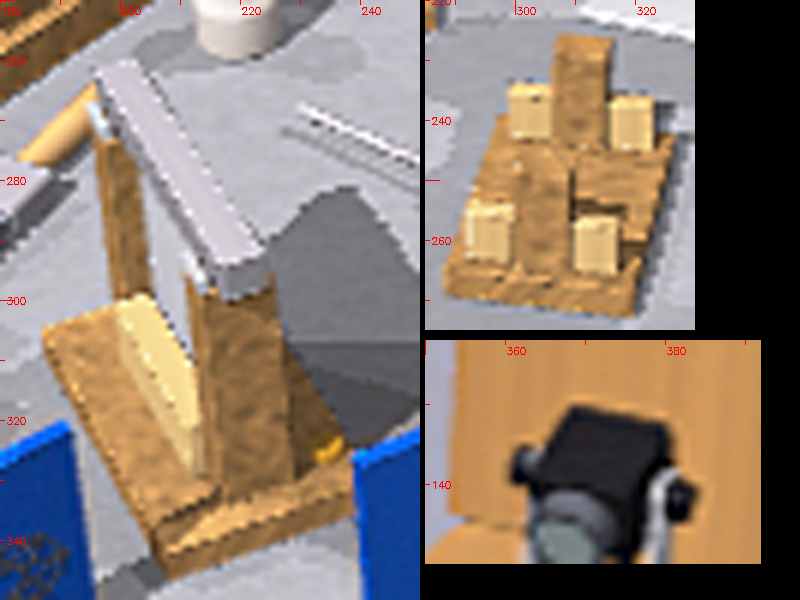

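The crops confirm the choice: the steel bar runs (143,246)–(172,192) over the bare aluminium plate. The engraving and brass screws face image right, towards the camera stand. The rest's foot corners are at (280,229), (326,208), (339,239) and (295,259). Next I need a closer look at the camera stand.

```bash
python3 - <<'E'
from h import *; import pickle
S=pickle.load(open("f0.pkl","rb"))
grid(S["top"],[((425,198,517,252),5,(0,0))],800,600,"pics/a.png")
a=cv2.imread("pics/a.png")
grid(S["side"],[((353,125,395,220),6,(470,0)),((355,125,390,159),9,(0,280))],800,600,"pics/b.png")
b=cv2.imread("pics/b.png"); b[:270,:460]=a[:270,:460]; cv2.imwrite("pics/c1.png",b)
from scipy.optimize import least_squares
def fit(pts,x0):
    # pts: (cam, local, uv)
    def w(p,l): c,s=np.cos(p[2]),np.sin(p[2]); return [p[0]+c*l[0]-s*l[1],p[1]+s*l[0]+c*l[1],l[2]]
    fn=lambda p: np.concatenate([proj(S[c],w(p,l))[0]-uv for c,l,uv in pts])
    r=least_squares(fn,x0,loss='soft_l1'); return r.x,fn(r.x).reshape(-1,2).round(1).tolist()
def T(u,v,ox,oy,s,px=0,py=0): return np.array([(u-px+.5)/s-.5+ox,(v-py+.5)/s-.5+oy])
A=lambda u,v:T(u,v,135,180,5); B=lambda u,v:T(u,v,275,200,5,405,0)
C=lambda u,v:T(u,v,180,250,6); D=lambda u,v:T(u,v,285,220,6,425,0)
# fixture: +x image-left. image up end = ? x axis ~ +y world (left), so y axis ~ -x world => image up is -y
b=.01
fx=[("top",(-.05,-.085,.018),A(335,118)),("top",(.05,-.085,.018),A(180,45)),("top",(-.05,.085,.018),A(210,372)),
 ("side",(.05,.085,.018),C(160,548)),("side",(.05,-.085,.018),C(42,328))]
bar=[("top",(.01,-.08,.16),A(168,55)),("top",(-.01,-.08,.16),A(207,72)),("top",(-.01,.08,.16),A(75,342)),("top",(.01,.08,.16),A(38,328)),
 ("side",(.01,-.08,.16),C(95,68)),("side",(-.01,-.08,.16),C(135,60)),("side",(-.01,.08,.16),C(272,242)),("side",(.01,.08,.16),C(215,262))]
x0=[.52,.33,1.1]
print("fix",fit(fx,x0)); print("bar",fit(bar,x0)); print("both",fit(fx+bar,x0)[0])
rs=[("top",(.05,.075,.018),B(430,145)),("top",(.05,-.075,.018),B(658,38)),("top",(-.05,-.075,.018),B(727,193)),("top",(-.05,.075,.018),B(505,297)),
 ("side",(.05,.075,.018),D(447,268)),("side",(-.05,.075,.018),D(638,292)),("side",(-.05,-.075,.018),D(672,137))]
print("rest",fit(rs,[.45,-.05,-.3]))
E
```

```text
fix (array([0.55753867, 0.34795757, 1.11655007]), [[-0.7, -0.6], [0.4, -0.2], [-0.9, 0.3], [1.0, 0.1], [0.0, -1.0]])
bar (array([0.55664132, 0.34778904, 1.12830263]), [[0.3, -0.2], [-0.7, -0.5], [-0.6, 0.5], [0.0, 0.1], [-0.0, -0.7], [0.2, -1.4], [-0.5, 0.8], [1.7, -0.1]])
both [0.5569325  0.3477582  1.12431899]
rest (array([ 0.51736882, -0.05581328,  0.42640276]), [[-0.5, -0.0], [-0.3, -0.0], [0.5, -0.4], [-1.2, 0.4], [0.2, -0.3], [-0.2, -0.5], [1.2, -1.2]])
```

View pics/c1.png

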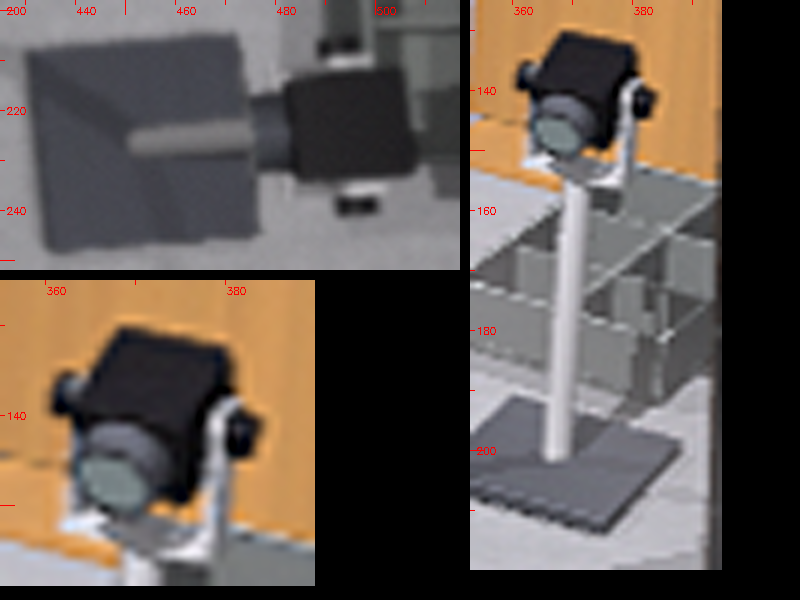

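The stand's foot corners in the top view are at about (430,208), (472,205), (477,245) and (434,248). In the side view the lens centre is at about (367,147) and the knobs at about (362,137) and (381,142). Next I fit the stand pose and the tilt.

```bash
python3 - <<'E'
from h import *; import pickle
from scipy.optimize import least_squares
S=pickle.load(open("f0.pkl","rb"))
def T(u,v,ox,oy,s,px=0,py=0): return np.array([(u-px+.5)/s-.5+ox,(v-py+.5)/s-.5+oy])
A=lambda u,v:T(u,v,425,198,5); B=lambda u,v:T(u,v,353,125,6,470,0); C=lambda u,v:T(u,v,355,125,9,0,280)
def w(p,l,head):
    l=np.array(l,float)
    if head: l=R.from_euler('y',-p[3]).apply(l)+[0,0,.26]   # head -x fwd; tilt down
    return R.from_euler('z',p[2]).apply(l)+[p[0],p[1],0]
pts=[("top",(-.06,.06,.012),A(26,50),0),("top",(.06,.06,.012),A(236,35),0),("top",(.06,-.06,.012),A(258,237),0),("top",(-.06,-.06,.012),A(47,252),0),
("side",(.06,-.06,.012),B(683,447),0),("side",(-.06,-.06,.012),B(600,527),0),("side",(.06,.06,.012),B(512,395),0),
("top",(0,.038,.26),A(340,47),0),("top",(0,-.038,.26),A(357,203),0),("side",(0,.038,.26),C(65,393),0),("side",(0,-.038,.26),C(240,435),0),
("side",(-.04,0,0),C(113,485),1),("side",(.025,.025,.025),C(120,328),1),("side",(.025,-.025,.025),C(230,350),1),("side",(-.025,-.025,-.025),C(182,502),1),
("top",(.025,.025,.025),A(407,68),1),("top",(.025,-.025,.025),A(417,178),1)]
print(w([0,0,0,.3],(-.04,0,0),1))
fn=lambda p: np.concatenate([proj(S[c],w(p,l,h))[0]-uv for c,l,uv,h in pts])
r=least_squares(fn,[.45,-.5,-1.57,.3],loss='soft_l1',x_scale=[.01,.01,.1,.1])
cov=np.linalg.inv(r.jac.T@r.jac)**.5 if 0 else np.sqrt(np.diag(np.linalg.inv(r.jac.T@r.jac)))
print(r.x,cov,np.degrees(r.x[2:])); 
for q,e in zip(pts,fn(r.x).reshape(-1,2)): print(q[0],q[1],e.round(1))
# silhouette of the dark head from each view vs tilt
for t in range(5,29,3):
    p=r.x.copy(); p[3]=np.radians(t); print(t,[ (proj(S[c],w(p,l,h))[0]-uv).round(1).tolist() for c,l,uv,h in pts if h])
E
```

```text
[-0.03821346  0.          0.24817919]
[ 0.5347433  -0.47709612 -1.51366393  0.34161299] [0.00093176 0.00125053 0.01613609 0.07520827] [-86.72655466  19.5729824 ]
top (-0.06, 0.06, 0.012) [ 0.4 -0.7]
top (0.06, 0.06, 0.012) [-0.4 -0.5]
top (0.06, -0.06, 0.012) [-0.7 -0.1]
top (-0.06, -0.06, 0.012) [-0.  -0.4]
side (0.06, -0.06, 0.012) [ 0.5 -1.4]
side (-0.06, -0.06, 0.012) [ 0.9 -1.2]
side (0.06, 0.06, 0.012) [ 0.7 -0.7]
top (0, 0.038, 0.26) [-1.  -0.4]
top (0, -0.038, 0.26) [-1.1  0.6]
side (0, 0.038, 0.26) [0.7 0.1]
side (0, -0.038, 0.26) [ 0.8 -0.2]
side (-0.04, 0, 0) [ 0.1 -0.8]
side (0.025, 0.025, 0.025) [ 0.3 -1.7]
side (0.025, -0.025, 0.025) [ 1.  -1.4]
side (-0.025, -0.025, -0.025) [1.3 1.4]
top (0.025, 0.025, 0.025) [-0.4 -0.5]
top (0.025, -0.025, 0.025) [-0.1 -0.6]
5 [[0.0, -3.2], [1.2, -1.1], [1.8, -0.8], [0.5, 0.9], [1.9, -0.6], [2.2, -0.8]]
8 [[0.0, -2.7], [1.0, -1.3], [1.7, -1.0], [0.6, 1.1], [1.5, -0.6], [1.8, -0.8]]
11 [[0.0, -2.2], [0.9, -1.4], [1.5, -1.1], [0.8, 1.2], [1.1, -0.6], [1.4, -0.7]]
14 [[0.0, -1.7], [0.7, -1.6], [1.4, -1.2], [1.0, 1.3], [0.6, -0.5], [0.9, -0.7]]
17 [[0.1, -1.2], [0.5, -1.7], [1.2, -1.3], [1.1, 1.4], [0.1, -0.5], [0.4, -0.6]]
20 [[0.1, -0.8], [0.3, -1.7], [1.0, -1.4], [1.3, 1.4], [-0.4, -0.5], [-0.1, -0.6]]
23 [[0.2, -0.3], [0.1, -1.8], [0.8, -1.4], [1.5, 1.5], [-1.0, -0.5], [-0.7, -0.6]]
26 [[0.2, 0.1], [-0.1, -1.8], [0.6, -1.4], [1.7, 1.4], [-1.7, -0.4], [-1.4, -0.5]]
```

```bash
python3 - <<'E'
from h import *; import pickle
S=pickle.load(open("f0.pkl","rb"))
for k in S:
    f=S[k]["frame"].astype(float); S[k]["frame"]=np.clip(255*(np.clip(f,0,160)/160)**.5-20,0,255).astype(np.uint8)
b1=crop(S["side"],358,126,386,156,14); b2=crop(S["top"],472,202,508,244,10)
im=np.zeros((430,800,3),np.uint8); im[:420,:392]=b1; im[:420,400:760]=b2; cv2.imwrite("pics/d1.png",im)
E
```

```text
(no output)
```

View pics/d1.png

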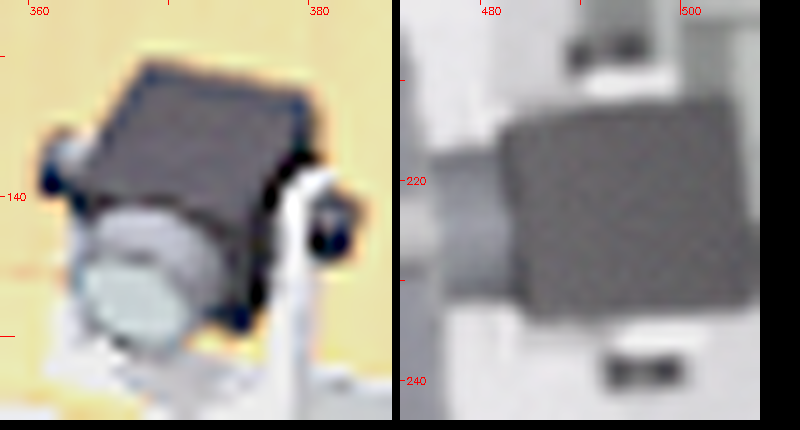

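```bash
cat > camfit.py <<'E'
from h import *; import pickle
from scipy.optimize import least_squares
S=pickle.load(open("f0.pkl","rb"))
def T(u,v,ox,oy,s,px=0,py=0): return np.array([(u-px+.5)/s-.5+ox,(v-py+.5)/s-.5+oy])
A=lambda u,v:T(u,v,425,198,5); B=lambda u,v:T(u,v,353,125,6,470,0)
E=lambda u,v:T(u,v,358,126,14); G=lambda u,v:T(u,v,472,202,10,400,0)
def w(p,l,head):
    l=np.array(l,float)
    if head:
        if abs(l[2])==.025: l[2]=np.sign(l[2])*p[4]
        l=R.from_euler('y',-p[3]).apply(l)+[0,0,.26]
    return R.from_euler('z',p[2]).apply(l)+[p[0],p[1],0]
pts=[("top",(-.06,.06,.012),A(26,50),0),("top",(.06,.06,.012),A(236,35),0),("top",(.06,-.06,.012),A(258,237),0),("top",(-.06,-.06,.012),A(47,252),0),
("side",(.06,-.06,.012),B(683,447),0),("side",(-.06,-.06,.012),B(600,527),0),("side",(.06,.06,.012),B(512,395),0),
("top",(0,.038,.26),G(607,52),0),("top",(0,-.038,.26),G(643,373),0),("side",(0,.038,.26),E(57,163),0),("side",(0,-.038,.26),E(332,225),0),
("side",(-.04,0,0),E(135,304),1),("side",(.025,.025,.025),E(143,60),1),("side",(.025,-.025,.025),E(315,95),1),("side",(-.025,-.025,-.025),E(240,332),1),
("side",(-.025,-.025,.025),E(252,212),1),("side",(-.025,.025,.025),E(76,188),1),
("top",(.025,.025,.025),G(733,95),1),("top",(.025,-.025,.025),G(757,300),1),("top",(-.025,.025,-.025),G(498,130),1),("top",(-.025,-.025,-.025),G(528,324),1)]
def fn(p):
    o={"top":p[5:7],"side":p[7:9]}
    return np.concatenate([proj(S[c],w(p,l,h))[0]+o[c]-uv for c,l,uv,h in pts]+[p[5:]/.4,[(p[4]-.025)/.003]])
r=least_squares(fn,[.535,-.477,-1.51,.3,.025,0,0,0,0],loss='soft_l1',x_scale=[.01,.01,.1,.1,.01,1,1,1,1])
if __name__=="__main__":
    print(r.x.round(4),np.sqrt(np.diag(np.linalg.inv(r.jac.T@r.jac))).round(4),np.degrees(r.x[2:4]),r.cost)
    for q,e in zip(pts,fn(r.x)[:-5].reshape(-1,2)): print(q[0],q[1],e.round(1))
    for t in range(8,29,2):
        g=lambda p:fn(np.r_[p[:3],np.radians(t),p[3:]])
        q=least_squares(g,np.delete(r.x,3),loss='soft_l1',x_scale=[.01,.01,.1,.01,1,1,1,1]); print(t,round(q.cost,2))
E
python3 camfit.py
```

```text
[ 0.5347 -0.478  -1.5053  0.4354  0.0211  0.1208  0.1675 -0.3963  0.2361] [0.0013 0.0013 0.0144 0.0481 0.0028 0.4131 0.4212 0.42   0.3341] [-86.24814771  24.9437243 ] 8.460108994027703
top (-0.06, 0.06, 0.012) [ 0.6 -0.3]
top (0.06, 0.06, 0.012) [-0.1 -0.5]
top (0.06, -0.06, 0.012) [-0.1 -0.1]
top (-0.06, -0.06, 0.012) [ 0.6 -0.1]
side (0.06, -0.06, 0.012) [ 0.2 -1.4]
side (-0.06, -0.06, 0.012) [ 0.8 -1.1]
side (0.06, 0.06, 0.012) [ 0.3 -0.5]
top (0, 0.038, 0.26) [-0.3 -0. ]
top (0, -0.038, 0.26) [-0.3  0.1]
side (0, 0.038, 0.26) [0.5 0.2]
side (0, -0.038, 0.26) [0.5 0.1]
side (-0.04, 0, 0) [-0.   0.2]
side (0.025, 0.025, 0.025) [-0.1 -0.7]
side (0.025, -0.025, 0.025) [ 0.6 -0.5]
side (-0.025, -0.025, -0.025) [1.4 0.8]
side (-0.025, -0.025, 0.025) [-0.8  1.1]
side (-0.025, 0.025, 0.025) [-1.2 -0.1]
top (0.025, 0.025, 0.025) [ 0.1 -0.1]
top (0.025, -0.025, 0.025) [0.1 1.2]
top (-0.025, 0.025, -0.025) [-0.4 -1.1]
top (-0.025, -0.025, -0.025) [-1.2  0. ]
8 16.77
10 15.32
12 13.93
14 12.63
16 11.45
18 10.41
20 9.54
22 8.89
24 8.51
26 8.53
28 9.09
```

```bash
cat > go.py <<'E'
from h import *
from station import monitor
def down(yaw): return R.from_euler('xyz',[np.pi,0,yaw])
def go(*targets):
    s=monitor.get_state(); p=np.array(s["eef_pos"]); r=R.from_euler('xyz',s["ee_rot"])
    print("t %.2f pos %s rot %s F %s w %.4f"%(s["t"],p.round(4),np.degrees(s["ee_rot"]).round(1),np.round(s["force"],1),s["width"]))
    for pos,rot in targets:
        print((r.inv()*rot).as_rotvec(degrees=True).round(1).tolist(),r.inv().apply(np.array(pos)-p).round(4).tolist())
FX=np.array([.557,.348]); FY=1.125; GY=FY-np.pi/2
RX=np.array([.517,-.056]); RY=.426-np.pi/2
E
python3 -c "
from go import *
go(([.30,-.2,.30],down(-2)),([*FX,.29],down(GY)))"
```

```text
t 0.20 pos [ 0.2293 -0.6345  0.226 ] rot [ 179.9   -0.  -160.1] F [ 1.  -0.2 -0.1] w 0.0875
[0.1, 0.0, -45.5] [-0.2141, 0.3847, -0.0736]
[0.0, 0.1, -134.6] [-0.6421, 0.8128, -0.0633]
```

```bash
python3 -c "
from go import *
go(([.45,-.15,.30],down(-1.55)))"
```

```text
t 0.20 pos [ 0.2293 -0.6345  0.226 ] rot [ 179.9   -0.  -160.1] F [ 1.  -0.2 -0.1] w 0.0875
[0.1, 0.0, -71.3] [-0.3722, 0.3808, -0.0737]
```

>>> move_arm([
  [[0,0,-6,-0.016,0.038,-0.02,0.087],[0,0,-12,-0.032,0.076,-0.04,0.087],[0,0,-18,-0.05,0.115,-0.06,0.087],[0,0,-24,-0.08,0.15,-0.073,0.087],[0,0,-30,-0.11,0.18,-0.073,0.087],[0,0,-36,-0.14,0.21,-0.073,0.087],[0,0,-42,-0.17,0.24,-0.073,0.087],[0,0,-48,-0.2,0.27,-0.073,0.087],[0,0,-54,-0.23,0.3,-0.073,0.087],[0,0,-60,-0.26,0.33,-0.073,0.087],[0,0,-66,-0.29,0.36,-0.073,0.087],[0,0,-72,-0.32,0.39,-0.073,0.087]],
])

```text
t: 1.2
eef_pos: [0.3873, -0.1799, 0.2999]
ee_rot: [-3.14, 0.0, -1.533]
force: [0.5, -1.1, -0.0]
width: 0.0869
```

```bash
python3 -c "
from go import *
go(([*FX,.29],down(GY)))"
```

```text
t 1.20 pos [ 0.3873 -0.1799  0.2999] rot [-179.9    0.   -87.8] F [ 0.5 -1.1 -0. ] w 0.0869
[-0.1, -0.0, -62.3] [-0.5211, -0.1895, 0.0102]
```

>>> move_arm([
  [[0,0,-5,-0.035,-0.013,0,0.087],[0,0,-10,-0.07,-0.026,0,0.087],[0,0,-16,-0.105,-0.039,0,0.087],[0,0,-21,-0.14,-0.052,0,0.087],[0,0,-26,-0.175,-0.065,0,0.087],[0,0,-31,-0.21,-0.078,0,0.087],[0,0,-36,-0.245,-0.09,0,0.087],[0,0,-41,-0.28,-0.102,0,0.087],[0,0,-46,-0.315,-0.115,0,0.087],[0,0,-51,-0.35,-0.128,0,0.087],[0,0,-56,-0.385,-0.141,0,0.087],[0,0,-62.3,-0.42,-0.155,0.01,0.087]],
])

```text
t: 2.2
eef_pos: [0.5293, 0.2453, 0.2913]
ee_rot: [-3.139, -0.002, -0.446]
force: [0.2, 0.6, 1.3]
width: 0.0873
```

```bash
python3 -c "
from go import *
go(([*FX,.23],down(GY)),([*FX,.137],down(GY)))"
```

```text
t 2.20 pos [0.5293 0.2453 0.2913] rot [-1.798e+02 -1.000e-01 -2.560e+01] F [0.2 0.6 1.3] w 0.0873
[-0.2, -0.1, -0.0] [-0.0194, -0.1045, 0.0616]
[-0.2, -0.1, -0.0] [-0.0196, -0.1042, 0.1546]
```

>>> move_arm([
  [[0,0,0,-0.007,-0.035,0,0.087],[0,0,0,-0.014,-0.07,0,0.087],[0,0,0,-0.0195,-0.1045,0.02,0.087],[0,0,0,-0.0195,-0.1045,0.055,0.087],[0,0,0,-0.0195,-0.1045,0.06,0.087],[0,0,0,-0.0195,-0.1045,0.06,0.087],[0,0,0,-0.0195,-0.1045,0.06,0.087]],
])

```text
t: 2.78
eef_pos: [0.5568, 0.3451, 0.2307]
ee_rot: [3.141, -0.001, -0.451]
force: [-0.3, -0.2, 0.6]
width: 0.0872
```

```bash
python3 -c "
from go import *
go(([*FX,.137],down(GY)))
from station import viewer
import pickle
S={n:viewer.grab_frame(n) for n in('side','top')}; pickle.dump(S,open('f1.pkl','wb'))
b1=crop(S['side'],165,215,265,345,4); b2=crop(S['top'],125,175,215,265,4)
im=np.zeros((520,800,3),np.uint8); im[:520,:400]=b1; im[:360,410:770]=b2; cv2.imwrite('pics/e1.png',im)
"
```

```text
t 2.78 pos [0.5568 0.3451 0.2307] rot [ 1.80e+02 -1.00e-01 -2.58e+01] F [-0.3 -0.2  0.6] w 0.0872
[0.0, -0.1, -0.3] [-0.0012, -0.0027, 0.0937]
```

View pics/e1.png

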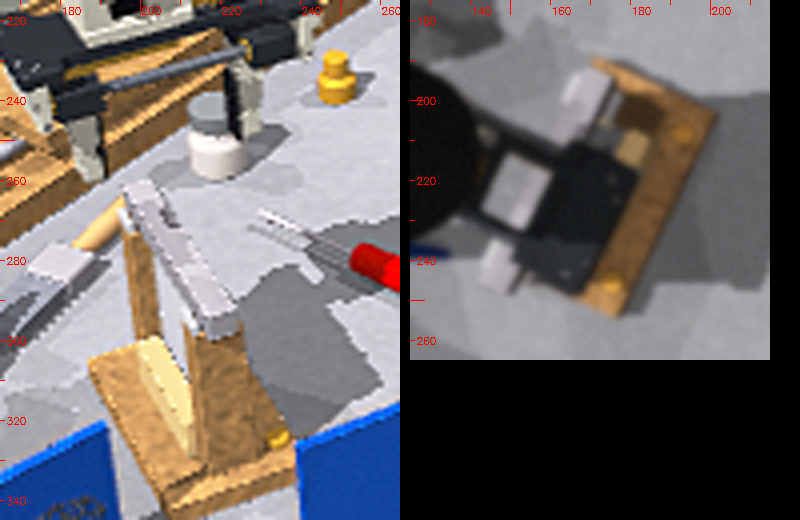

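The side crop shows the open fingertips at (187,258) and (227,248), straddling the line of the bar, which runs from (200,260) to (220,297). The top crop shows the gripper centred over the bar and aligned with it. Descending now.

>>> move_arm([
  [[0,0,0,-0.001,-0.0027,0.03,0.087],[0,0,0,-0.001,-0.0027,0.06,0.087],[0,0,0,-0.001,-0.0027,0.08,0.087],[0,0,0,-0.001,-0.0027,0.0937,0.087],[0,0,0,-0.001,-0.0027,0.0937,0.06],[0,0,0,-0.001,-0.0027,0.0937,0.03],[0,0,0,-0.001,-0.0027,0.0937,0.01],[0,0,0,-0.001,-0.0027,0.0937,0.01],[0,0,0,-0.001,-0.0027,0.0937,0.01],[0,0,0,-0.001,-0.0027,0.0937,0.01],[0,0,0,-0.001,-0.0027,0.0937,0.01],[0,0,0,-0.001,-0.0027,0.0937,0.01]],
], force=40)

```text
t: 3.88
eef_pos: [0.5567, 0.3485, 0.1362]
ee_rot: [-3.141, -0.0, -0.451]
force: [0.1, 0.2, -0.7]
width: 0.0391
```

```bash
python3 -c "
from go import *
go()"
```

```text
t 3.88 pos [0.5567 0.3485 0.1362] rot [-180.    -0.   -25.8] F [ 0.1  0.2 -0.7] w 0.0391
```

>>> move_arm([
  [[0,0,0,0,0,0,0.01],[0,0,0,0,0,0,0.01],[0,0,0,0,0,0,0.01],[0,0,0,0,0,0,0.01],[0,0,0,0,0,0,0.01],[0,0,0,0,0,0,0.01]],
], force=40)

```text
t: 4.38
eef_pos: [0.5566, 0.3483, 0.1358]
ee_rot: [3.141, 0.0, -0.451]
force: [-0.5, -1.0, -0.2]
width: 0.0197
```

>>> move_arm([
  [[0,0,0,0,0,-0.005,0.01],[0,0,0,0,0,-0.012,0.01],[0,0,0,0,0,-0.022,0.01],[0,0,0,0,0,-0.04,0.01],[0,0,0,0,0,-0.06,0.01],[0,0,0,0,0,-0.08,0.01],[0,0,0,0,0,-0.08,0.01]],
])

```text
t: 4.97
eef_pos: [0.5586, 0.3498, 0.2216]
ee_rot: [-3.135, -0.004, -0.45]
force: [1.3, 1.2, -3.0]
width: 0.02
```

```bash
python3 -c "
from go import *
go(([*RX,.2],down(RY)))"
```

```text
t 4.97 pos [0.5586 0.3498 0.2216] rot [-179.6   -0.2  -25.8] F [ 1.3  1.2 -3. ] w 0.0200
[-0.4, -0.1, 39.8] [0.139, 0.3836, 0.0194]
```

>>> move_arm([
  [[0,0,2,0.006,0.016,0,0.01],[0,0,5,0.017,0.047,0,0.01],[0,0,9,0.03,0.083,0,0.01],[0,0,13,0.044,0.122,0,0.01],[0,0,17,0.058,0.162,0,0.01],[0,0,21,0.073,0.202,0,0.01],[0,0,25,0.087,0.242,0,0.01],[0,0,29,0.102,0.282,0,0.01],[0,0,33,0.116,0.321,0.005,0.01],[0,0,36,0.127,0.353,0.01,0.01],[0,0,38.5,0.135,0.375,0.015,0.01],[0,0,39.8,0.139,0.3836,0.02,0.01]],
])

```text
t: 5.97
eef_pos: [0.5127, -0.0607, 0.1951]
ee_rot: [3.14, 0.0, -1.151]
force: [-0.4, 0.6, -4.2]
width: 0.0198
```

>>> move_arm([
  [[0,0,0,0,0,0.03,0.01],[0,0,0,0,0,0.06,0.01],[0,0,0,0,0,0.075,0.01],[0,0,0,0,0,0.075,0.01],[0,0,0,0,0,0.075,0.01],[0,0,0,0,0,0.075,0.01]],
])

```text
t: 6.47
eef_pos: [0.5155, -0.0573, 0.1219]
ee_rot: [-3.14, -0.001, -1.145]
force: [-0.2, 0.3, -4.3]
width: 0.0195
```

```bash
python3 -c "
from go import *
go(([*RX,.080],down(RY)),([*RX,.0758],down(RY)))
from station import viewer
import pickle
S={n:viewer.grab_frame(n) for n in('side','top')}; pickle.dump(S,open('f2.pkl','wb'))
b1=crop(S['side'],275,195,340,285,6); b2=crop(S['top'],265,190,345,270,5)
im=np.zeros((540,800,3),np.uint8); im[:540,:390]=b1; im[:400,400:800]=b2; cv2.imwrite('pics/e2.png',im)
"
```

```text
t 6.47 pos [ 0.5155 -0.0573  0.1219] rot [-179.9   -0.   -65.6] F [-0.2  0.3 -4.3] w 0.0195
[-0.1, -0.0, -0.0] [-0.0006, -0.0019, 0.0419]
[-0.1, -0.0, -0.0] [-0.0006, -0.0019, 0.0461]
```

View pics/e2.png

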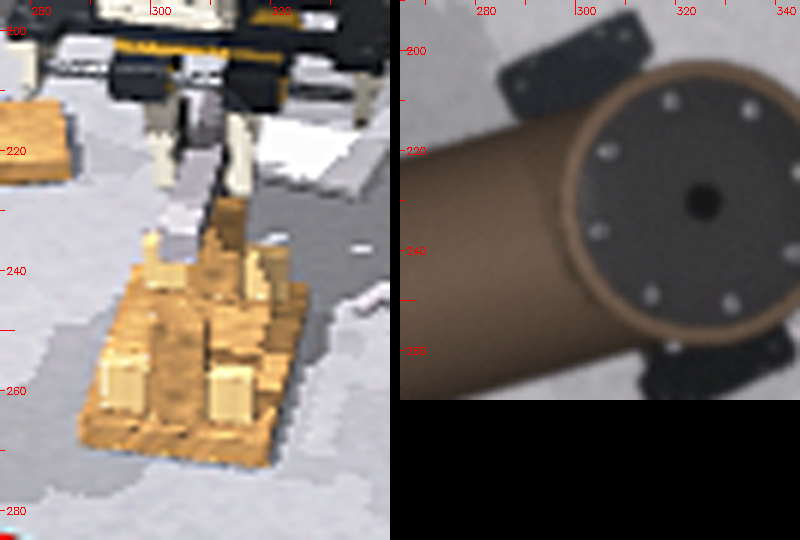

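```bash
python3 -c "
from go import *
import pickle
S=pickle.load(open('f2.pkl','rb'))
p=np.array([.5155,-.0573]); a=-1.145
c,s=np.cos(a),np.sin(a); M=np.array([[c,-s],[s,c]])
for z in(.126,.146): print('bar end',z,[proj(S['side'],[*(p+M@[-.08,v]),z])[0].round(1).tolist() for v in(-.01,.01)])
c,s=np.cos(.426),np.sin(.426); M=np.array([[c,-s],[s,c]])
for sy in(1,-1): print('post',sy,[proj(S['side'],[*(RX+M@[x,sy*.058+y]),.08])[0].round(1).tolist() for x,y in((-.015,-.011),(-.015,.011),(.015,.011),(.015,-.011))])
S=pickle.load(open('f0.pkl','rb'))
cc=crop(S['side'],283,220,333,278,10); cv2.imwrite('pics/e3.png',cc)
"
```

```text
bar end 0.126 [[308.0, 238.2], [301.5, 237.5]]
bar end 0.146 [[308.1, 232.6], [301.5, 231.9]]
post 1 [[310.7, 245.0], [309.5, 249.0], [299.9, 247.9], [301.2, 243.9]]
post -1 [[316.8, 225.4], [315.7, 229.0], [306.6, 228.0], [307.8, 224.5]]
```

View pics/e3.png

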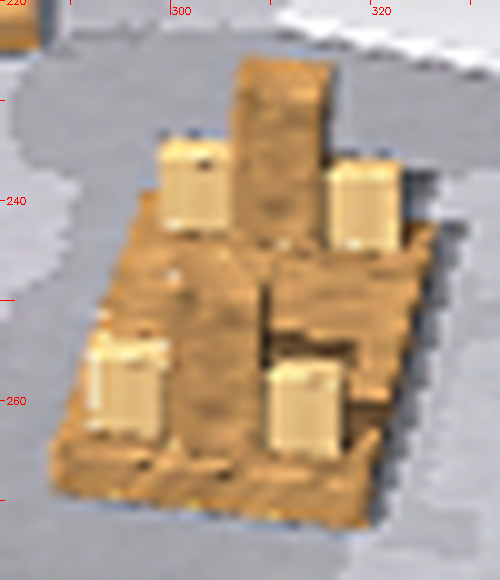

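The rest's post edges are at x ≈ 299.7–309 (front post) and 306–315 (back post), within 0.5 px of the model. The bar end in e2, at (301.7,237.5), matches its prediction. So I'll lower it onto the rest.

>>> move_arm([
  [[0,0,0,-0.0006,-0.002,0.02,0.01],[0,0,0,-0.0006,-0.002,0.033,0.01],[0,0,0,-0.0006,-0.002,0.038,0.01],[0,0,0,-0.0006,-0.002,0.041,0.01],[0,0,0,-0.0006,-0.002,0.043,0.01],[0,0,0,-0.0006,-0.002,0.0445,0.01],[0,0,0,-0.0006,-0.002,0.046,0.01],[0,0,0,-0.0006,-0.002,0.046,0.01]],
])

```text
t: 7.23
eef_pos: [0.5169, -0.0559, 0.0757]
ee_rot: [-3.14, -0.001, -1.145]
force: [-0.7, 0.7, -0.0]
width: 0.0196
```

```bash
python3 -c "
from go import *
go(([*RX,.0758],down(RY)))"
```

```text
t 7.23 pos [ 0.5169 -0.0559  0.0757] rot [-179.9   -0.   -65.6] F [-0.7  0.7 -0. ] w 0.0196
[-0.1, -0.0, -0.0] [0.0001, -0.0001, -0.0001]
```

>>> move_arm([
  [[0,0,0,0,0,0.0005,0.01],[0,0,0,0,0,0.0005,0.022],[0,0,0,0,0,0.0005,0.035],[0,0,0,0,0,0.0005,0.05],[0,0,0,0,0,0.0005,0.06],[0,0,0,0,0,0.0005,0.06],[0,0,0,0,0,0.0005,0.06],[0,0,0,0,0,-0.02,0.06],[0,0,0,0,0,-0.05,0.06],[0,0,0,0,0,-0.09,0.06],[0,0,0,0,0,-0.12,0.06],[0,0,0,0,0,-0.14,0.06]],
])

```text
t: 8.23
eef_pos: [0.5173, -0.0561, 0.2185]
ee_rot: [-3.138, -0.001, -1.145]
force: [0.7, 0.2, 0.8]
width: 0.0601
```

```bash
python3 -c "
from go import *
go(([*FX,.22],down(GY)))"
```

```text
t 8.23 pos [ 0.5173 -0.0561  0.2185] rot [-1.798e+02 -1.000e-01 -6.560e+01] F [0.7 0.2 0.8] w 0.0601
[-0.2, -0.2, -40.1] [-0.3516, -0.203, -0.0012]
```

>>> move_arm([
  [[0,0,-2,-0.015,-0.009,0,0.06],[0,0,-5,-0.043,-0.025,0,0.06],[0,0,-9,-0.078,-0.045,0,0.06],[0,0,-13,-0.113,-0.065,0,0.06],[0,0,-17,-0.148,-0.085,0,0.06],[0,0,-21,-0.183,-0.105,0,0.06],[0,0,-25,-0.218,-0.126,0,0.06],[0,0,-29,-0.253,-0.146,0,0.06],[0,0,-33,-0.288,-0.166,0,0.06],[0,0,-37,-0.322,-0.186,0,0.06],[0,0,-39,-0.343,-0.198,0,0.06],[0,0,-40.1,-0.3516,-0.203,0,0.06]],
])

```text
t: 9.23
eef_pos: [0.5559, 0.3514, 0.2138]
ee_rot: [3.141, 0.0, -0.441]
force: [1.1, -0.2, -0.3]
width: 0.0602
```

```bash
python3 -c "
from go import *
go(([*FX,.108],down(GY)))
from station import viewer
import pickle
S={n:viewer.grab_frame(n) for n in('side','top')}; pickle.dump(S,open('f3.pkl','wb'))
b1=crop(S['side'],180,240,250,340,5); b2=crop(S['top'],270,195,350,270,5); b3=crop(S['top'],135,180,215,220,5)
im=np.zeros((580,800,3),np.uint8); im[:500,:350]=b1; im[:375,400:800]=b2; im[380:580,400:800]=b3;cv2.imwrite('pics/e4.png',im)
c,s=np.cos(FY),np.sin(FY); M=np.array([[c,-s],[s,c]])
print('plate top',[proj(S['side'],[*(FX+M@[x,y]),.138])[0].round(1).tolist() for x,y in((-.004,-.045),(-.004,.045),(.004,.045),(.004,-.045))])
"
```

```text
t 9.23 pos [0.5559 0.3514 0.2138] rot [180.    0.  -25.3] F [ 1.1 -0.2 -0.3] w 0.0602
[0.0, 0.0, 0.3] [0.0025, 0.0026, 0.1058]
plate top [[205.4, 271.9], [217.6, 290.5], [214.7, 291.4], [202.6, 272.8]]
```

View pics/e4.png

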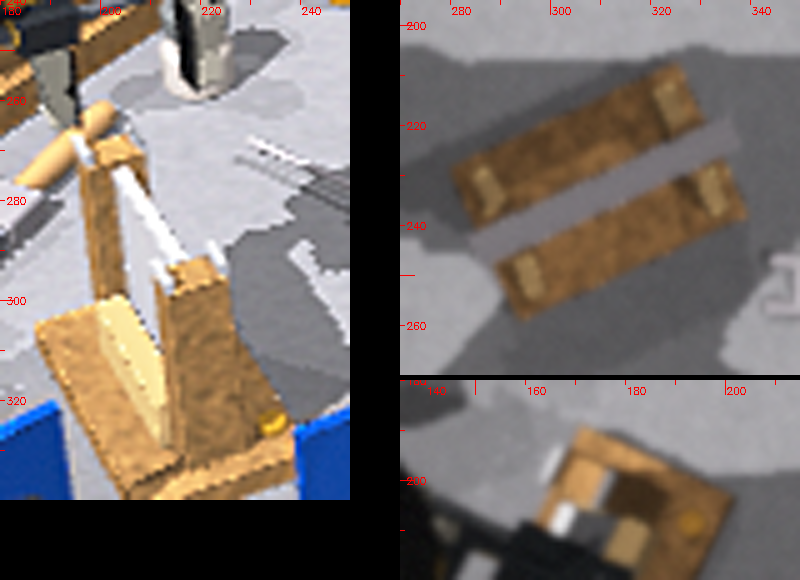

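```bash
python3 -c "
from go import *
import pickle
S=pickle.load(open('f3.pkl','rb'))
c,s=np.cos(.426),np.sin(.426); M=np.array([[c,-s],[s,c]])
P=lambda x,y,z:proj(S['top'],[*(RX+M@[x,y]),z])[0]
q=lambda a:((a+.5-[270,195])*5-.5+[400,0]).round(0).tolist()
print('bar top corners in crop px',[q(P(x,y,.1)) for x,y in((-.01,-.08),(-.01,.08),(.01,.08),(.01,-.08))])
print('foot',[q(P(x,y,.018)) for x,y in((-.05,-.075),(-.05,.075),(.05,.075),(.05,-.075))])
S0=pickle.load(open('f3.pkl','rb'))
"
```

```text
bar top corners in crop px [[744.0, 147.0], [482.0, 269.0], [467.0, 236.0], [729.0, 114.0]]
foot [[750.0, 217.0], [519.0, 324.0], [448.0, 171.0], [677.0, 63.0]]
```

The top crop shows the bar across both rest posts, with ends at about (286.5,244) and (336.7,222), within 1 px of the centred prediction. The side crop shows the plate's top edge free, from (202,273) to (217,290) as predicted. Going down on the plate.

>>> move_arm([
  [[0,0,0.3,0.0025,0.0026,0.01,0.06],[0,0,0.3,0.0025,0.0026,0.04,0.06],[0,0,0.3,0.0025,0.0026,0.07,0.06],[0,0,0.3,0.0025,0.0026,0.095,0.06],[0,0,0.3,0.0025,0.0026,0.1058,0.06],[0,0,0.3,0.0025,0.0026,0.1058,0.05],[0,0,0.3,0.0025,0.0026,0.1058,0.03],[0,0,0.3,0.0025,0.0026,0.1058,0.02],[0,0,0.3,0.0025,0.0026,0.1058,0.02],[0,0,0.3,0.0025,0.0026,0.1058,0.02],[0,0,0.3,0.0025,0.0026,0.1058,0.02],[0,0,0.3,0.0025,0.0026,0.1058,0.02]],
], force=15)

```text
t: 10.33
eef_pos: [0.5574, 0.3448, 0.1098]
ee_rot: [-3.14, -0.0, -0.451]
force: [-0.0, -0.1, 0.4]
width: 0.022
```

```bash
python3 -c "
from go import *
go(([*FX,.108],down(GY)))"
```

```text
t 10.33 pos [0.5574 0.3448 0.1098] rot [-179.9   -0.   -25.8] F [-0.  -0.1  0.4] w 0.0220
[-0.1, -0.0, -0.3] [-0.0017, -0.0027, 0.0018]
```

>>> move_arm([
  [[0,0,-0.3,-0.0017,-0.0027,0.0018,0.02],[0,0,-0.3,-0.0017,-0.0027,0.0018,0.02],[0,0,-0.3,-0.0017,-0.0027,0.0018,0.02],[0,0,-0.3,-0.0017,-0.0027,0.0018,0.01],[0,0,-0.3,-0.0017,-0.0027,0.0018,0.003],[0,0,-0.3,-0.0017,-0.0027,0.0018,0.0],[0,0,-0.3,-0.0017,-0.0027,0.0018,0.0],[0,0,-0.3,-0.0017,-0.0027,0.0018,0.0],[0,0,-0.3,-0.0017,-0.0027,0.0018,0.0],[0,0,-0.3,-0.0017,-0.0027,0.0018,0.0]],
], force=15)

```text
t: 11.17
eef_pos: [0.5568, 0.3477, 0.1072]
ee_rot: [3.142, 0.0, -0.446]
force: [0.2, 0.4, -0.6]
width: 0.0077
```

```bash
python3 -c "
from go import *
go(([*FX,.108],down(GY)))"
```

```text
t 11.17 pos [0.5568 0.3477 0.1072] rot [180.    0.  -25.5] F [ 0.2  0.4 -0.6] w 0.0077
[0.0, 0.0, 0.0] [0.0001, -0.0004, -0.0008]
```

>>> move_arm([
  [[0,0,0,0,0,0,0],[0,0,0,0,0,0,0],[0,0,0,0,0,-0.004,0],[0,0,0,0,0,-0.012,0],[0,0,0,0,0,-0.024,0],[0,0,0,0,0,-0.04,0],[0,0,0,0,0,-0.06,0],[0,0,0,0,0,-0.085,0],[0,0,0,0,0,-0.11,0],[0,0,0,0,0,-0.135,0],[0,0,0,0,0,-0.16,0],[0,0,0,0,0,-0.18,0]],
], force=45)

```text
t: 12.17
eef_pos: [0.557, 0.3476, 0.2911]
ee_rot: [-3.139, -0.001, -0.445]
force: [-0.6, 0.2, -1.9]
width: 0.0078
```

```bash
cat > final.py <<'E'
from go import *
CAM=np.array([.535,-.478]); CY=-1.508; TILT=np.radians(24)
def target(tcp2mark=.0312,yoff=0.,back=0.):
    R0=R.from_euler('z',CY)*R.from_euler('y',-TILT)  # camera_view axes: +x back to lens
    lens=np.r_[CAM,.26]+R0.apply([-.04,0,0]); view=lens+R0.apply([-.15-back,0,0])
    px=R0.apply([-1,0,0]); pz=R0.apply([0,0,1]); py=np.cross(pz,px)
    Rt=R.from_matrix(np.c_[-py,-px,-pz])
    return view+pz*tcp2mark+py*yoff, Rt, view, lens
if __name__=="__main__":
    p,Rt,v,l=target(); print(p,v,l,np.degrees(Rt.as_euler('xyz')))
    up=np.array([.53,.0,.30]); 
    go((up,down(GY-.6)),(p+[0,.08,.06],Rt),(p,Rt))
E
python3 final.py
```

```text
[ 0.523311   -0.29210331  0.21122266] [ 0.52410738 -0.30476848  0.18272004] [ 0.53270682 -0.44153021  0.24373053] [156.           0.           3.59796449]
t 12.17 pos [0.557  0.3476 0.2911] rot [-1.799e+02 -1.000e-01 -2.550e+01] F [-0.6  0.2 -1.9] w 0.0078
[-0.2, -0.0, 34.4] [0.1254, 0.3253, -0.0096]
[-23.6, 6.0, -28.7] [0.2107, 0.5196, 0.0189]
[-23.6, 6.0, -28.7] [0.2451, 0.592, 0.0787]
```

>>> move_arm([
  [[-0.4,0.1,-0.5,0.004,0.01,0,0],[-1.4,0.4,-1.7,0.0126,0.031,0.001,0],[-2.4,0.6,-2.9,0.021,0.052,0.002,0],[-3.5,0.9,-4.3,0.032,0.078,0.003,0],[-4.7,1.2,-5.7,0.042,0.104,0.004,0],[-5.9,1.5,-7.2,0.053,0.13,0.005,0],[-7.1,1.8,-8.6,0.063,0.156,0.006,0],[-8.3,2.1,-10,0.074,0.182,0.007,0],[-9.4,2.4,-11.5,0.084,0.208,0.008,0],[-10.6,2.7,-12.9,0.095,0.234,0.009,0],[-11.8,3,-14.4,0.105,0.26,0.01,0],[-13,3.3,-15.8,0.116,0.286,0.011,0]],
])

```text
t: 13.17
eef_pos: [0.5375, 0.038, 0.2767]
ee_rot: [2.909, -0.025, -0.164]
force: [0.9, -0.6, -2.0]
width: 0.0079
```

```bash
python3 final.py
```

```text
[ 0.523311   -0.29210331  0.21122266] [ 0.52410738 -0.30476848  0.18272004] [ 0.53270682 -0.44153021  0.24373053] [156.           0.           3.59796449]
t 13.17 pos [0.5375 0.038  0.2767] rot [166.7  -1.4  -9.4] F [ 0.9 -0.6 -2. ] w 0.0079
[11.8, -7.2, 50.1] [-0.0006, 0.043, -0.0137]
[-10.5, 2.8, -12.8] [0.0267, 0.2409, 0.0634]
[-10.5, 2.8, -12.8] [0.0383, 0.3038, 0.1403]
```

>>> move_arm([
  [[-1,0.3,-1.3,0.003,0.024,0.006,0],[-2,0.6,-2.5,0.005,0.048,0.012,0],[-3.1,0.8,-3.8,0.008,0.072,0.018,0],[-4.2,1.1,-5.1,0.011,0.096,0.025,0],[-5.2,1.4,-6.4,0.014,0.12,0.031,0],[-6.3,1.7,-7.7,0.016,0.144,0.038,0],[-7.3,2,-9,0.019,0.168,0.044,0],[-8.4,2.2,-10.2,0.022,0.192,0.05,0],[-9.5,2.5,-11.5,0.024,0.215,0.057,0],[-10.2,2.7,-12.4,0.026,0.231,0.061,0],[-10.5,2.8,-12.8,0.0267,0.241,0.063,0],[-10.5,2.8,-12.8,0.0267,0.241,0.063,0]],
])

```text
t: 14.17
eef_pos: [0.5224, -0.2119, 0.2712]
ee_rot: [2.723, 0.0, 0.06]
force: [-1.2, 1.2, -3.6]
width: 0.0077
```

```bash
python3 final.py; python3 - <<'E'
from h import *; import pickle
from station import viewer
S={n:viewer.grab_frame(n) for n in('side','top')}; pickle.dump(S,open('f4.pkl','wb'))
b1=crop(S['side'],310,110,400,210,5); b2=crop(S['top'],350,170,420,270,5)
im=np.zeros((500,800,3),np.uint8); im[:500,:450]=b1; im[:500,450:800]=b2; cv2.imwrite('pics/g1.png',im)
E
```

```text
[ 0.523311   -0.29210331  0.21122266] [ 0.52410738 -0.30476848  0.18272004] [ 0.53270682 -0.44153021  0.24373053] [156.           0.           3.59796449]
t 14.17 pos [ 0.5224 -0.2119  0.2712] rot [156.    0.    3.4] F [-1.2  1.2 -3.6] w 0.0077
[21.5, -13.3, 62.4] [0.0202, -0.1811, -0.1122]
[0.0, 0.1, -0.2] [0.0009, 0.0002, 0.0001]
[0.0, 0.1, -0.2] [-0.0039, 0.0488, 0.0874]
```

View pics/g1.png

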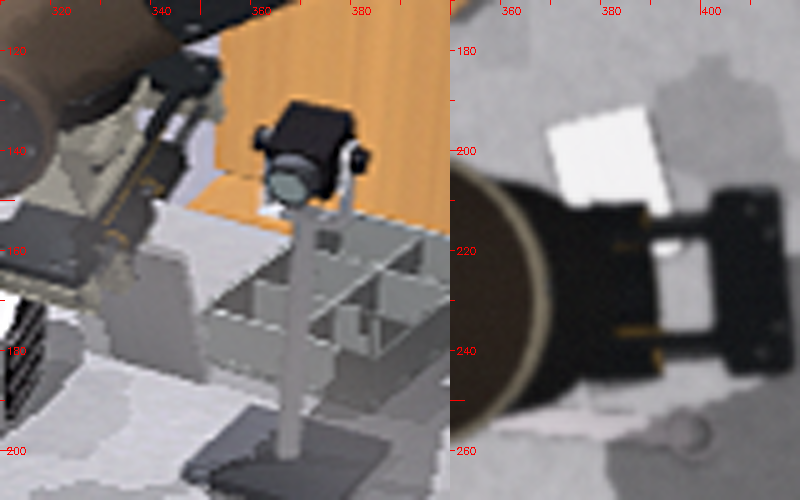

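In the side crop the plate hangs with corners at about (347,162), (351,186) and (331,181), tilted as wanted and clear of the stand; the wrist hides it in the top view. Next I check the plate's grip offset and refine the tilt from the lens disc centroid.

```bash
python3 - <<'E'
from h import *; import pickle
import camfit as c
S=pickle.load(open('f4.pkl','rb')); S0=pickle.load(open('f0.pkl','rb'))
q=lambda u,v,ox=310,oy=110:(np.array([u,v])+.5)/5-.5+[ox,oy]
p=np.array([.5224,-.2119,.2712]); Rt=R.from_euler('xyz',[2.723,0,.06])
for y in(-.045,.045):
  for d in(-.0308,.0892): print(y,d,[proj(S['side'],p+Rt.apply([y,x,d]))[0].round(1).tolist() for x in(-.004,.004)])
print('obs',q(185,262),q(208,382),q(107,355))
# lens disc pixels
f=S0['side']['frame'].astype(float)[140:154,360:376]
g=f.mean(2); print(g.round(0).astype(int)); print((f[:,:,1]-f[:,:,2]).round(0).astype(int))
r=c.r.x
for t in(15,18,21,24,27):
    P=r.copy(); P[3]=np.radians(t); o=P[7:9]
    a=np.linspace(0,2*np.pi,40)
    rim=np.array([proj(S0['side'],c.w(P,(-.04,.019*np.cos(x),.019*np.sin(x)),1))[0] for x in a])
    back=np.array([proj(S0['side'],c.w(P,(-.025,.021*np.cos(x),.021*np.sin(x)),1))[0] for x in a])
    ax=proj(S0['side'],c.w(P,(0,0,0),1))[0]
    e=cv2.fitEllipse(rim.astype(np.float32))
    print(t,'axis',ax.round(2),'lens-axis',(rim.mean(0)-ax).round(2),'ellipse',np.round(e[1],2),round(e[2],1),'extent',rim.min(0).round(1),rim.max(0).round(1))
E
```

```text
-0.045 -0.0308 [[346.1, 161.4], [347.2, 159.6]]
-0.045 0.0892 [[351.5, 186.3], [352.5, 184.6]]
0.045 -0.0308 [[320.9, 155.0], [322.1, 153.3]]
0.045 0.0892 [[327.4, 179.7], [328.5, 178.0]]
obs [346.6 162. ] [351.2 186. ] [331.  180.6]
[[135 111  95   5  15  11  29  42  28  22  24  41  43  41  40  33]
 [148 149 135  43  21  76 112 119 120 111  67  24  19  26  35  27]
 [143 147 146  96  64 110 115 119 120 117 110  81  38  15  18  19]
 [143 144 147 114  72  81  92 103 106 116 113 100  70  34  22  18]
 [143 154 157  85  60  88  81  59  58  92 107  92  75  54  16  20]
 [128 136 105  75 123 125 130 126 117  99  75  85  66  53  24  17]
 [156 152 118  77 133 128 128 128 131 117  78  60  59  44  25  17]
 [155 165 167 116 102 128 126 127 128 131 114  66  55  36  13  12]
 [156 170 182 118  81 132 127 130 128 131 123  81  40  14   8   6]
 [152 170 185 138  71  80 117 133 132 135 117  73  77  64  24  15]
 [154 166 180 131 126 145  38  65  93  94  79  93 159 151 106 140]
 [153 176 207 212 228 237 201  86  88  77  90 109 120 127 141 166]
 [154 188 231 226 230 204 121 127 125 109 110 112 106 104 123 
[... 864 characters left out ...]
-18 -33 -55]
 [-60 -32  13   9   5   4   1   0  -2  -1  -2  -2   0   2   2   1]
 [-61 -62 -53 -44 -32 -11  -9   7   2   0  -2  -3  -2   1   0  -1]]
15 axis [372.26 139.3 ] lens-axis [-5.01  6.41] ellipse [ 7.8  10.82] 126.0 extent [362.4 141.2] [372.3 150.2]
18 axis [372.26 139.3 ] lens-axis [-4.98  6.88] ellipse [ 7.43 10.82] 123.9 extent [362.5 141.9] [372.4 150.5]
21 axis [372.26 139.3 ] lens-axis [-4.93  7.33] ellipse [ 7.04 10.81] 121.9 extent [362.5 142.5] [372.4 150.8]
24 axis [372.26 139.3 ] lens-axis [-4.87  7.76] ellipse [ 6.63 10.81] 120.1 extent [362.6 143.1] [372.5 151. ]
27 axis [372.26 139.3 ] lens-axis [-4.79  8.16] ellipse [ 6.2 10.8] 118.5 extent [362.6 143.7] [372.6 151.2]
```

```bash
python3 - <<'E'
from h import *; import pickle
import camfit as c
def mom(w,x,y):
    m=np.array([(w*x).sum(),(w*y).sum()])/w.sum(); d=np.stack([x-m[0],y-m[1]])
    C=np.einsum('iab,jab,ab->ij',d,d,w)/w.sum(); l,v=np.linalg.eigh(C); return m,2*np.sqrt(l),w.sum(),np.degrees(np.arctan2(v[1,1],v[0,1]))%180
y,x=np.mgrid[142:154,361:377]
for nm in('f0','f1','f4'):
    S=pickle.load(open(nm+'.pkl','rb'))['side']['frame'].astype(float)[142:154,361:377]
    g=S[:,:,1]-S[:,:,2]; 
    for th in(3,5): 
        w=np.clip((g-th+0)/(11.5-th),0,1); w[(y>=151)|(y<=143)|(x+y*0<363)]=0; w[(y>=150)&(x<367)]=0
        m,ax,A,an=mom(w,x.astype(float),y.astype(float)); print(nm,th,m.round(2),ax.round(2),'ratio',round(ax[0]/ax[1],3),'A',A.round(1),an.round(0))
# knobs: dark blobs centroid side
S=pickle.load(open('f0.pkl','rb'))
E

```

```text
f0 3 [366.78 147.09] [2.57 4.7 ] ratio 0.548 A 34.4 27.0
f0 5 [366.77 147.09] [2.44 4.58] ratio 0.533 A 31.7 27.0
f1 3 [366.95 147.09] [2.62 4.97] ratio 0.528 A 36.1 21.0
f1 5 [366.79 147.06] [2.41 4.61] ratio 0.523 A 33.0 25.0
f4 3 [366.76 147.01] [2.63 4.65] ratio 0.566 A 34.6 26.0
f4 5 [366.72 147.02] [2.37 4.5 ] ratio 0.527 A 31.2 28.0
```

```bash
sed -i 's/radians(24)/radians(24.5)/' final.py; python3 final.py
```

```text
[ 0.52333816 -0.29253521  0.20959908] [ 0.52415011 -0.30544814  0.18120828] [ 0.53271581 -0.44167329  0.24341227] [155.5          0.           3.59796449]
t 14.27 pos [ 0.5235 -0.2105  0.2714] rot [ 1.56e+02 -1.00e-01  3.40e+00] F [ 0.2 -0.1 -3.1] w 0.0077
[21.4, -13.3, 62.4] [0.0192, -0.18, -0.1113]
[-0.5, 0.0, -0.2] [-0.0003, 0.0011, 0.0025]
[-0.5, 0.0, -0.2] [-0.0051, 0.0497, 0.0898]
```

>>> move_arm([
  [[-0.1,0,0,-0.0005,0.004,0.007,0],[-0.2,0,-0.1,-0.0015,0.012,0.022,0],[-0.3,0,-0.1,-0.0025,0.022,0.04,0],[-0.4,0,-0.2,-0.0035,0.033,0.06,0],[-0.5,0,-0.2,-0.0045,0.043,0.078,0],[-0.5,0,-0.2,-0.005,0.048,0.087,0],[-0.5,0,-0.2,-0.0051,0.0497,0.0898,0],[-0.5,0,-0.2,-0.0051,0.0497,0.0898,0],[-0.5,0,-0.2,-0.0051,0.0497,0.0898,0],[-0.5,0,-0.2,-0.0051,0.0497,0.0898,0]],
])

```text
t: 15.1
eef_pos: [0.5244, -0.2919, 0.2101]
ee_rot: [2.714, -0.0, 0.065]
force: [-0.8, 0.4, -3.5]
width: 0.0078
```

```bash
python3 final.py; python3 - <<'E'
from h import *; import pickle
from station import viewer
S={n:viewer.grab_frame(n) for n in('side','top')}; pickle.dump(S,open('f5.pkl','wb'))
b1=crop(S['side'],310,115,410,215,5); b2=crop(S['top'],380,170,510,270,3); b3=crop(S['top'],270,195,350,265,3)
im=np.zeros((520,900,3),np.uint8); im[:500,:500]=b1; im[:300,505:895]=b2; im[305:515,505:745]=b3; cv2.imwrite('pics/g2.png',im[:,:800])
E
```

```text
[ 0.52333816 -0.29253521  0.20959908] [ 0.52415011 -0.30544814  0.18120828] [ 0.53271581 -0.44167329  0.24341227] [155.5          0.           3.59796449]
t 15.10 pos [ 0.5244 -0.2919  0.2101] rot [155.5  -0.    3.7] F [-0.8  0.4 -3.5] w 0.0078
[21.9, -13.6, 62.6] [0.0247, -0.2273, -0.2025]
[0.0, -0.1, 0.1] [0.0041, -0.0474, -0.0871]
[0.0, -0.1, 0.1] [-0.0011, 0.0003, 0.0007]
```

View pics/g2.png

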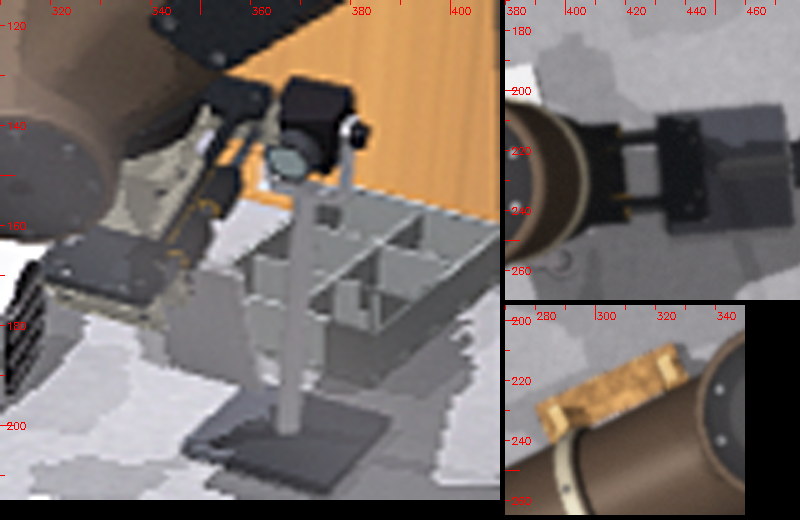

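The side crop shows the plate in front of the lens, right edge from about (358,169) to (362,193), hanging clear of the stand. One last small correction, then the final check.

>>> move_arm([
  [[0,0,0,-0.001,0.0003,0.0007,0],[0,0,0,-0.001,0.0003,0.0007,0],[0,0,0,-0.001,0.0003,0.0007,0],[0,0,0,-0.001,0.0003,0.0007,0],[0,0,0,-0.001,0.0003,0.0007,0],[0,0,0,-0.001,0.0003,0.0007,0]],
])

```text
t: 15.7
eef_pos: [0.5227, -0.2931, 0.2087]
ee_rot: [2.714, 0.001, 0.065]
force: [0.3, -0.2, -3.4]
width: 0.0081
```

```bash
python3 final.py; python3 - <<'E'
from h import *; import pickle
from station import monitor
S=pickle.load(open('f5.pkl','rb')); s=monitor.get_state()
p=np.array([.5244,-.2919,.2101]); Rt=R.from_euler('xyz',[2.714,0,.065])
for d in(-.0308,.0892): print(d,[proj(S['side'],p+Rt.apply([-.045,x,d]))[0].round(1).tolist() for x in(-.004,.004)])
print(np.abs(s['qd']).max())
E
```

```text
[ 0.52333816 -0.29253521  0.20959908] [ 0.52415011 -0.30544814  0.18120828] [ 0.53271581 -0.44167329  0.24341227] [155.5          0.           3.59796449]
t 15.70 pos [ 0.5227 -0.2931  0.2087] rot [1.555e+02 1.000e-01 3.700e+00] F [ 0.3 -0.2 -3.4] w 0.0081
[22.0, -13.5, 62.6] [0.0261, -0.2278, -0.2042]
[0.0, 0.0, 0.1] [0.0058, -0.0479, -0.0887]
[0.0, 0.0, 0.1] [0.0007, -0.0001, -0.001]
-0.0308 [[357.4, 169.6], [358.4, 167.9]]
0.0892 [[362.0, 192.7], [363.0, 191.0]]
0.0010975121356526897
```

```bash
python3 -c "
from station import arm
print(arm.job_done())"
```

```text
the job is handed in; nothing more can be done
None
```

I laid the bar across the two rest posts, then drew the plate out of its slot. I handed in at 15.7 s with the plate held, engraved side to the lens, in front of the inspection camera.

**Bar:** after release, the top view showed it across both posts and centred to within about 1 px (3 mm). At the end the arm hid the bar in the view, so I did not check it again there.

**Plate pose:** the tool was within about 1.3 mm and 0.1° of its computed target. The plate edge in the side image matched its predicted position to about 1 px, so it has not slipped in the grip. The arm was at rest, and the force reading showed only about the plate's weight, so it was touching nothing else.

**Least certain – the camera tilt:** I used 24.5°, but my estimates disagreed: about 19.6° from the first rough fit, 24.9° from the refined fit, and 23.5° to over 26° from the lens disc. An error of 2–3° is possible, and the stand's turn is good to about 1°. Together these could put the engraving a few millimetres off the lens axis.

I used 11 pictures in all, one over the budget.

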